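Hang the ear defenders over the bench bar

TASK

Two pairs of ear defenders stand on the lab table. Hang the bulky pair (thick cups, cushion block on top of its headband) over the middle of the steel bar on its two posts, headband square across the bar and one cup hanging down on either side, and let go of it. Leave the slim pair where it stands.

Things in the scene. Friction and masses are not known exactly. Their poses are not given: they have to be found in the camera images.
- ear_defenders: bulky rigid ear defenders, grey cups, black headband, 0.26 kg, 162 (x) x 70 (y) x 163 (z) mm, standing on their two cups, band arching up. Origin: on the underside midway between the cups; z up, x from cup to cup, y across the band (same turned half round). Cups 82 mm high, inner faces at x = +-35 mm, so 70 mm free between them. Band 30 mm wide (y), 4 mm thick
- band_underside (a point): middle of the underside of the bulky pair's headband at its highest part, 135 mm above their origin; this lies on the bar when hung. Axes as the ear defenders'
- cushion_top (a point): centre of the top of the firm black cushion block on the bulky pair's headband, 163 mm above their origin. The block is 50 mm (x) x 32 mm (y), 24 mm high above the band, edges rounded 5 mm: grip it across y. Axes as the ear defenders'
- hanging_bar: fixed horizontal steel bar on two posts. Origin: on the table under the bar's middle; z up, y along the bar. Bar 20 mm in diameter, 200 mm long, its top at z = 150 mm. At y = +-92 mm collars (25 mm diameter, 18 mm long, top at z = 152 mm) on posts 14 mm thick with round feet 52 mm across, 12 mm high. Nothing else is under the bar
- slim_pair: slim ear defenders, to be left alone: about 144 (x) x 50 (y) x 118 (z) mm, thin cups 56 mm high, bare headband 16 mm wide without cushion block, standing on the cups. Origin: on the underside midway between the cups; axes as the bulky pair's

How it is judged:
By the outcome, as a careful person would: the job done as asked, in the order asked, and still so for the second after the job is handed in, with the robot touching nothing.
It also fails if it takes over 48 s, if anything falls off the work surface, if the arm or the gripper's body presses on something with over 40 N, if the wrist force passes 120 N, or if a joint passes its speed limit or range.

ROBOT

A 7-joint arm with a two-finger parallel gripper is mounted at the origin on a cart in front of the work surface, level with it; the furniture and walls round the work are solid. World frame = base frame: x ahead of the robot, y to its left, z up, the work surface at z = 0. Lengths are in mm, angles in rad, forces in N, time in s.
With the tool pointing down it reaches from about 425 to 925 mm from the base axis. Payload 6.8 kg.
Tool frame: the origin (TCP) lies midway between the tips of the shut fingers; the grasp point (between the pads) lies 19 mm behind it; z points along the fingers, y is the line along which they close (so a half turn about z gives the same grasp; the last joint's range is limited). The gripper opens to 88 mm and grips with 3 to 60 N. Pads are 20 mm wide; open, the fingers measure 115 mm over their backs; the gripper's body (75 mm by 178 mm) begins 61 mm behind the grasp point.
Start: joints at [-1.305, 0.477, 0.022, 1.555, -0.011, 1.109, -0.083], TCP at [246.477, 628.408, 222.664] pointing down, gripper open.
Joint ranges: [-2.96, 2.96], [-0.34, 2.1], [-1.41, 1.46], [0.24, 2.44], [-1.37, 4.51], [0.17, 1.92], [-2.96, 2.96]. Speed limits (rad/s): [2.39, 2.39, 3.14, 3.14, 3.14, 3.14, 3.14].

INTERFACE

Orientations are given as a unit quaternion [w, x, y, z].
In Python, from station import robot gives the robot as it stands.
- The arm moves only by the tool jog_arm, never from a script. Its argument "targets" is a list of rows, each an object of numbers: "tx", "ty", "tz": the shift along the tool's x, y, z in cm; "wx", "wy", "wz": the turn, a rotation vector about the tool's x, y, z in degrees; "grip": the opening in per cent of the stroke, from 0 (shut) to 100 (fully open). A call has 1 to 20 rows; each row shifts and turns the commanded pose from where the row before left it, along the tool's axes as they then stand; what a row does not reach is not made up. A row lasts 1/10 s, in which the tool goes at most 50 mm and 8.59 degrees, less where a joint would pass 70% of its speed; a pose out of reach is approached as far as the arm can. A call with a gripper value outside its range is refused whole. The fingers move at their own pace and stop on an object; "squeeze" is the grip in N (left out, the last holds). Time passes only in rows, so rows that do not move let the fingers close. It gives the time, the measured TCP pose, the force, the opening and the grip force at its end, in the units of the state.
- robot.read_state(): the state, without advancing time (a new reading comes with each control period).
- robot.grab_frame(name): name is "scene" or "top" or "wrist"; returns a dict with "image" (400x640x3 uint8, red, green, blue), "depth" (400x640 float32, mm along the optical axis (not along the pixel's ray), 0 where there is no reading), "intrinsics" (3x3 intrinsics, pixels), "R" (3x3) and "t" (3): a world point X has camera coordinates R X + t. Camera axes: x right, y down, z forward; pixel columns grow to the right and rows downward; lengths in mm; the calibration is good to about 2 mm. A picture is of the moment at which its call begins.
- robot.close_job(): hands the job in; it is judged then, once.
The state is a dict: "t": time; "q": joint angles; "qvel": joint speeds; "tau": joint torques, N m; "position": TCP position; "ee_rot": TCP orientation; "wrist_force": force on the tool from outside, world axes, zero at the start; "moment": the same for the moment, N m; "grip_width": finger opening in mm; "grasp_force": force on a finger pad.
Only numpy, scipy, OpenCV 4.12 (cv2) and the standard library are available. Lean on these libraries where they do the work, as an engineer would, in place of code of your own. Each camera call takes 0.05 s, during which the arm holds its last target. There are 200 camera calls.

## Working session

There is one attempt and no reset: what is moved stays moved. The work goes in short steps, Python scripts to look and compute and a tool call to move; the robot and the scene stay as the last step left them, time stands still between calls to the robot, and variables do not carry over. Pictures are saved under pics/ and viewed, at most 10 in all, crops included, and the job is handed in when it is done.

Besides the shell and the picture viewer there is one more tool, called after "Request:" as a command line: name --argument value ..., lists and objects as JSON in quotes. jog_arm: Moves the arm, as the interface text tells. Its arguments: {"type":"object","properties":{"targets":{"type":"array","items":{"type":"object","properties":{"tx":{"type":"number"},"ty":{"type":"number"},"tz":{"type":"number"},"wx":{"type":"number"},"wy":{"type":"number"},"wz":{"type":"number"},"grip":{"type":"number"}}}},"squeeze":{"type":"number"}},"required":["targets"]}

```bash
ls; mkdir -p pics; cat > h.py <<'E'
import numpy as np, cv2
from station import robot
def grab(n):
    f=robot.grab_frame(n); np.savez(''+n+'.npz',**f); return f
def cloud(f):
    K=f['intrinsics'];d=f['depth'].astype(float);v,u=np.mgrid[:d.shape[0],:d.shape[1]]
    P=np.stack([(u-K[0,2])/K[0,0]*d,(v-K[1,2])/K[1,1]*d,d],-1)
    X=(P-f['t'])@f['R']; X[d<=0]=np.nan
    return X
def save(f,n): cv2.imwrite('pics/'+n,cv2.cvtColor(f['image'],cv2.COLOR_RGB2BGR))
E
python3 - <<'E'
from h import *
s=robot.read_state();print(s)
for n in('top','scene'):
    f=grab(n);save(f,n+'0.png');print(n,-f['R'].T@f['t'],f['intrinsics'][0,0])
E
```

```text
pics
{'t': 0.0, 'q': array([-1.30508536,  0.47776796,  0.02233535,  1.55645351, -0.01148912,
        1.10930943, -0.08312428]), 'qvel': array([ 0.00103899, -0.00073116, -0.00045649,  0.00044463,  0.0008756 ,
        0.00042936,  0.00044812]), 'tau': array([ 1.63564314e-04, -5.82842553e+01,  1.53457057e+00, -2.72608244e+01,
       -5.43309550e-02,  1.67792622e-02,  1.76352214e-04]), 'position': array([246.27961835, 627.81142267, 221.7023346 ]), 'ee_rot': array([-9.81560508e-05,  1.85816122e-01,  9.82584118e-01, -8.99703381e-04]), 'wrist_force': array([ 0.09034391,  0.18780053, -0.42578828]), 'moment': array([ 0.00653221,  0.02780375, -0.00308156]), 'grasp_force': 0.0, 'grip_width': 87.76262230806887}
top [334.45144401 -98.96043135 961.96801109] 409.4644812130651
scene [   1.23462801 -818.04794312  946.00397458] 485.60531266356145
```

View pics/top0.png

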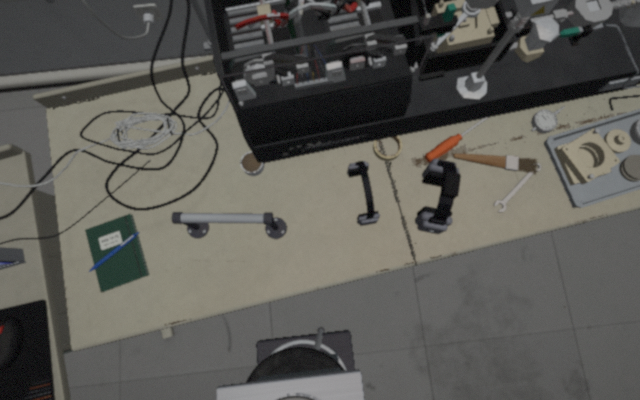

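View pics/scene0.png

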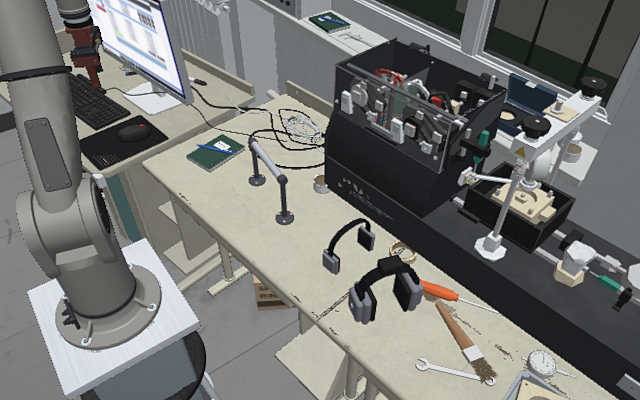

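The top view shows the bar at about (173–272, 218), the slim pair at (358–372, 165–220) and the bulky pair at (420–458, 165–230). The scene view shows the same order: bar (270, 180), slim pair (348, 245), bulky pair (385, 285). Next I measure the bulky pair and the bar from the depth.

```bash
python3 - <<'E'
from h import *
def rect(n,X,m,lab):
    P=X[m];P=P[~np.isnan(P[:,0])]
    if len(P)<8: print(n,lab,'few',len(P));return
    (c,s,a)=cv2.minAreaRect(P[:,:2].astype(np.float32))
    print(n,lab,len(P),'c',np.round(c,1),'size',np.round(s,1),'ang',round(a,1),'z med/max',np.round([np.median(P[:,2]),P[:,2].max()],1),'mean',P.mean(0).round(1))
for n,b in(('top',dict(bulky=(405,150,475,245),slim=(340,150,390,235),bar=(165,200,295,245))),
           ('scene',dict(bulky=(340,245,430,330),slim=(312,212,380,280),bar=(235,130,300,230)))):
    f=np.load(n+'.npz');X=cloud(f);Z=X[...,2]
    for k,(u0,v0,u1,v1) in b.items():
        w=np.zeros(Z.shape,bool);w[v0:v1,u0:u1]=1
        for lo,hi in {'bulky':((15,190),(156,170),(60,95)),'slim':((15,130),(100,125)),'bar':((8,170),(130,160))}[k]:
            rect(n,X,w&(Z>lo)&(Z<hi),k+str((lo,hi)))
E
```

```text
top bulky(15, 190) 2208 c [ 534.4 -385.6] size [102.9 220.8] ang 59.8 z med/max [ 82.6 166.7] mean [ 506.8 -368.6   95.1]
top bulky(156, 170) 388 c [ 508.4 -376.7] size [32.8 49.7] ang 72.4 z med/max [163.1 166.7] mean [ 507.9 -375.2  162.8]
top bulky(60, 95) 735 c [ 508.5 -376.5] size [ 69.5 161.2] ang 72.1 z med/max [78.2 94.9] mean [ 497.  -362.3   77.4]
top slim(15, 130) 859 c [ 557.4 -218.2] size [ 92.7 187.9] ang 71.4 z med/max [ 76.8 122.9] mean [ 534.6 -214.1   77.3]
top slim(100, 125) 360 c [ 536.8 -211.6] size [111.9  16. ] ang 4.0 z med/max [115.5 122.9] mean [ 534.3 -211.6  113.8]
top bar(8, 170) 1547 c [503.1 122. ] size [296.7  78.7] ang 73.6 z med/max [147.2 156. ] mean [492.   89.8 104.6]
top bar(130, 160) 1005 c [493.8  90.4] size [201.2  23.7] ang 83.0 z med/max [149.5 156. ] mean [492.5  89.3 149. ]
scene bulky(15, 190) 2922 c [ 561.5 -350. ] size [251.7 177. ] ang 37.9 z med/max [ 74.  165.8] mean [ 520.2 -378.4   79.5]
scene bulky(156, 170) 291 c [ 509.5 -380.1] size [32.9 50.1] ang 69.8 z med/max [161.4 165.8] mean [ 507.9 -380.8  161.3]
scene bulky(60, 95) 978 c [ 552.  -380.4] size [252.5 101.3] ang 0.0 z med/max [76.3 94.9] mean [ 505.5 -386.2   75.9]
scene slim(15, 130) 1123 c [ 535.5 -224. ] size [307.  131.6] ang 45.2 z med/max [ 52.5 130. ] mean [ 542.3 -220.9   64.8]
scene slim(100, 125) 264 c [ 498.4 -265.3] size [200.6  79.8] ang 51.8 z med/max [114.6 125. ] mean [ 520.2 -239.   113.7]
scene bar(8, 170) 1077 c [540.6 191.3] size [435.6 208.1] ang 55.3 z med/max [ 91.8 153.1] mean [519.  120.1  83.9]
scene bar(130, 160) 447 c [493.7  89. ] size [205.   24.6] ang 83.7 z med/max [146.5 153.1] mean [490.3  78.  145.3]
```

```bash
python3 - <<'E'
from h import *
for n in('top','scene'):
    X=cloud(np.load(n+'.npz'));P=X.reshape(-1,3);P=P[~np.isnan(P[:,0])]
    for y in range(-500,700,100):
        m=(abs(P[:,1]-y)<50)&(P[:,0]>300)&(P[:,0]<1000)&(P[:,2]>190)
        print(n,y,m.sum(),np.percentile(P[m],[0,2,100],axis=0)[:,[0,2]].round().tolist() if m.any() else '')
E
```

```text
top -500 2611 [[702.0, 190.0], [704.0, 194.0], [879.0, 438.0]]
top -400 2843 [[702.0, 190.0], [706.0, 193.0], [900.0, 437.0]]
top -300 4177 [[668.0, 190.0], [672.0, 204.0], [879.0, 400.0]]
top -200 6405 [[657.0, 190.0], [663.0, 203.0], [882.0, 400.0]]
top -100 7121 [[648.0, 190.0], [653.0, 203.0], [885.0, 400.0]]
top 0 7230 [[631.0, 190.0], [644.0, 206.0], [881.0, 399.0]]
top 100 0 
top 200 0 
top 300 0 
top 400 0 
top 500 0 
top 600 0 
scene -500 6208 [[702.0, 190.0], [706.0, 195.0], [957.0, 472.0]]
scene -400 3119 [[704.0, 190.0], [727.0, 193.0], [955.0, 473.0]]
scene -300 4994 [[668.0, 190.0], [674.0, 194.0], [913.0, 425.0]]
scene -200 5291 [[657.0, 190.0], [664.0, 199.0], [910.0, 400.0]]
scene -100 4469 [[647.0, 190.0], [654.0, 199.0], [896.0, 397.0]]
scene 0 4508 [[632.0, 190.0], [645.0, 203.0], [892.0, 399.0]]
scene 100 0 
scene 200 0 
scene 300 0 
scene 400 0 
scene 500 1465 [[425.0, 190.0], [429.0, 197.0], [476.0, 447.0]]
scene 600 1143 [[409.0, 190.0], [414.0, 195.0], [442.0, 432.0]]
```

Request:
jog_arm --targets '[{"tx": -1.75,"ty": -1.05,"tz": -0.5,"grip": 100},{"tx": -3.6,"ty": -2.15,"tz": -0.5},{"tx": -3.6,"ty": -2.15,"tz": -0.5},{"tx": -3.6,"ty": -2.15,"tz": -0.5},{"tx": -3.6,"ty": -2.15,"tz": -0.5},{"tx": -3.6,"ty": -2.15,"tz": -0.5},{"tx": -3.6,"ty": -2.15,"tz": -0.5},{"tx": -3.6,"ty": -2.15,"tz": -0.5},{"tx": -3.6,"ty": -2.15,"tz": -0.5},{"tx": -3.6,"ty": -2.15,"tz": -0.5},{"tx": -1.75,"ty": -1.05,"tz": 0}]'

```text
validation failed for argument at $.ta...
```

```bash
python3 - <<'E'
from h import *
print(robot.read_state()['t'])
P=cloud(np.load('scene.npz')).reshape(-1,3)
for y in range(300,700,25):
    m=(abs(P[:,1]-y)<12.5)&(P[:,0]>200)&(P[:,0]<1000)&(P[:,2]>60)
    if m.any(): print(y,m.sum(),np.percentile(P[m],[0,50,100],axis=0)[:,[0,2]].round().tolist())
E
```

```text
0.1
500 1175 [[431.0, 114.0], [453.0, 304.0], [479.0, 447.0]]
525 464 [[210.0, 115.0], [437.0, 311.0], [452.0, 445.0]]
550 701 [[200.0, 114.0], [428.0, 318.0], [446.0, 437.0]]
575 818 [[200.0, 113.0], [255.0, 305.0], [445.0, 467.0]]
600 1347 [[201.0, 114.0], [246.0, 397.0], [439.0, 467.0]]
625 467 [[204.0, 114.0], [419.0, 332.0], [433.0, 463.0]]
650 389 [[207.0, 115.0], [417.0, 297.0], [430.0, 446.0]]
675 442 [[252.0, 115.0], [411.0, 290.0], [425.0, 402.0]]
```

Request:
jog_arm --targets '[{"tx": -0.5,"ty": -1.5,"tz": -0.5,"grip": 100},{"tx": -1.0,"ty": -2.0,"tz": -0.5}]'

```text
validation failed for argument at $.ta...
```

Request:
jog_arm --targets '[{"tx": -0.6,"ty": -1.5,"tz": -0.5,"wx": 0.0,"wy": 0.0,"wz": 0.0,"grip": 100.0}]' --squeeze 20

```text
t: 0.2
position: [245.5, 612.7, 226.1]
ee_rot: [-0.0, 0.185, 0.983, -0.001]
wrist_force: [-0.2, -0.6, 0.4]
grip_width: 87.7
grasp_force: 0.0
```

Request:
jog_arm --targets '[{"tx": -2.3,"ty": -3.0,"tz": -0.8,"wx": 0,"wy": 0,"wz": 0,"grip": 100},{"tx": -2.3,"ty": -3.0,"tz": -0.8,"wx": 0,"wy": 0,"wz": 0,"grip": 100},{"tx": -2.3,"ty": -3.0,"tz": -0.8,"wx": 0,"wy": 0,"wz": 0,"grip": 100},{"tx": -2.3,"ty": -3.0,"tz": -0.8,"wx": 0,"wy": 0,"wz": 0,"grip": 100},{"tx": -2.3,"ty": -3.0,"tz": -0.8,"wx": 0,"wy": 0,"wz": 0,"grip": 100},{"tx": -3.9,"ty": -1.3,"tz": 0,"wx": 0,"wy": 0,"wz": 0,"grip": 100},{"tx": -3.9,"ty": -1.3,"tz": 0,"wx": 0,"wy": 0,"wz": 0,"grip": 100},{"tx": -3.9,"ty": -1.3,"tz": 0,"wx": 0,"wy": 0,"wz": 0,"grip": 100},{"tx": -3.9,"ty": -1.3,"tz": 0,"wx": 0,"wy": 0,"wz": 0,"grip": 100},{"tx": -3.9,"ty": -1.3,"tz": 0,"wx": 0,"wy": 0,"wz": 0,"grip": 100},{"tx": -3.9,"ty": -1.3,"tz": 0,"wx": 0,"wy": 0,"wz": 0,"grip": 100}]'

```text
t: 1.3
position: [489.1, 271.2, 267.5]
ee_rot: [-0.0, 0.186, 0.983, -0.0]
wrist_force: [0.1, 1.2, 0.0]
grip_width: 88.1
grasp_force: 0.0
```

Request:
jog_arm --targets '[{"tx": -1.8,"ty": -4.2,"tz": 0,"wx": 0,"wy": 0,"wz": 0,"grip": 100},{"tx": -1.8,"ty": -4.2,"tz": 0,"wx": 0,"wy": 0,"wz": 0,"grip": 100},{"tx": -1.8,"ty": -4.2,"tz": 0,"wx": 0,"wy": 0,"wz": 0,"grip": 100},{"tx": -1.8,"ty": -4.2,"tz": 0,"wx": 0,"wy": 0,"wz": 0,"grip": 100},{"tx": -1.8,"ty": -4.2,"tz": 0,"wx": 0,"wy": 0,"wz": 0,"grip": 100},{"tx": -1.8,"ty": -4.2,"tz": 0,"wx": 0,"wy": 0,"wz": 0,"grip": 100},{"tx": -1.8,"ty": -4.2,"tz": 0,"wx": 0,"wy": 0,"wz": 0,"grip": 100}]'

```text
t: 2.0
position: [497.6, -48.9, 267.6]
ee_rot: [-0.0, 0.186, 0.983, 0.0]
wrist_force: [0.2, 0.0, 0.0]
grip_width: 88.0
grasp_force: 0.0
```

```bash
python3 -c "
from h import *
s=robot.read_state();print(s['q'].round(2),s['position'])"
```

```text
[-0.42  0.14  0.44  1.93 -0.07  1.08  1.25] [497.64589357 -48.93032706 267.59593588]
```

Request:
jog_arm --targets '[{"tx": -1.86,"ty": -4.3,"tz": 0,"wx": 0,"wy": 0,"wz": 0,"grip": 100},{"tx": -1.86,"ty": -4.3,"tz": 0,"wx": 0,"wy": 0,"wz": 0,"grip": 100},{"tx": -1.86,"ty": -4.3,"tz": 0,"wx": 0,"wy": 0,"wz": 0,"grip": 100},{"tx": -1.86,"ty": -4.3,"tz": 0,"wx": 0,"wy": 0,"wz": 0,"grip": 100},{"tx": -1.86,"ty": -4.3,"tz": 0,"wx": 0,"wy": 0,"wz": 0,"grip": 100},{"tx": -1.86,"ty": -4.3,"tz": 0,"wx": 0,"wy": 0,"wz": 0,"grip": 100},{"tx": -1.86,"ty": -4.3,"tz": 0,"wx": 0,"wy": 0,"wz": -3.0,"grip": 100},{"tx": 0,"ty": 0,"tz": 0,"wx": 0,"wy": 0,"wz": 0,"grip": 100}]'

```text
t: 2.8
position: [506.4, -382.3, 267.3]
ee_rot: [-0.001, 0.164, 0.986, -0.002]
wrist_force: [-1.4, -0.5, 0.6]
grip_width: 87.9
grasp_force: 0.0
```

```bash
python3 - <<'E'
from h import *
from scipy.spatial.transform import Rotation as Ro
s=robot.read_state();w,x,y,z=s['ee_rot'];R=Ro.from_quat([x,y,z,w]).as_matrix()
print(s['q'].round(2),s['position'],R.round(3).tolist(),'yaw of y',np.degrees(np.arctan2(R[1,1],R[0,1])))
f=grab('wrist');save(f,'w1.png');X=cloud(f);Z=X[...,2]
m=(Z>156)&(Z<172);P=X[m];P=P[(abs(P[:,0]-508)<70)&(abs(P[:,1]+377)<70)]
print(len(P),cv2.minAreaRect(P[:,:2].astype(np.float32)) if len(P) else '',np.median(P[:,2]) if len(P) else '')
E
```

```text
[ 0.12  0.41  0.59  1.64 -0.24  1.16  2.  ] [ 506.39920057 -382.28666751  267.31766065] [[-0.946, 0.323, -0.002], [0.323, 0.946, -0.004], [0.0, -0.005, -1.0]] yaw of y 71.14348784113955
2087 ((510.8763427734375, -377.7141418457031), (31.913684844970703, 49.48640060424805), 71.93753814697266) 160.8515035531936
```

View pics/w1.png

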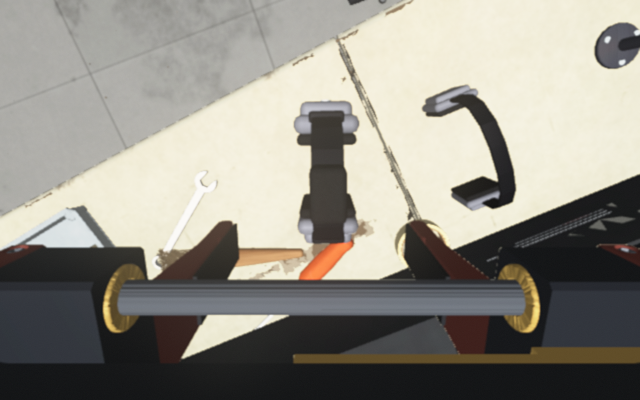

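The wrist view shows the cushion block at (328, 190), centred between the fingers at about (220–420). Its size of 32 x 49.5 mm and yaw of 72° match the first measurement. I'm lowering and gripping it.

Request:
jog_arm --targets '[{"tx": -0.2,"ty": 0.6,"tz": 1.5,"wx": 0.2,"wy": 0,"wz": -0.9,"grip": 100},{"tx": 0,"ty": 0,"tz": 2.5,"wx": 0,"wy": 0,"wz": 0,"grip": 100},{"tx": 0,"ty": 0,"tz": 2.5,"wx": 0,"wy": 0,"wz": 0,"grip": 100},{"tx": 0,"ty": 0,"tz": 2.5,"wx": 0,"wy": 0,"wz": 0,"grip": 100},{"tx": 0,"ty": 0,"tz": 1.7,"wx": 0,"wy": 0,"wz": 0,"grip": 100},{"tx": 0,"ty": 0,"tz": 1.0,"wx": 0,"wy": 0,"wz": 0,"grip": 100},{"tx": 0,"ty": 0,"tz": 0.7,"wx": 0,"wy": 0,"wz": 0,"grip": 100},{"tx": 0,"ty": 0,"tz": 0,"wx": 0,"wy": 0,"wz": 0,"grip": 100},{"tx": 0,"ty": 0,"tz": 0,"wx": 0,"wy": 0,"wz": 0,"grip": 100}]'

```text
t: 3.75
position: [513.6, -370.3, 144.3]
ee_rot: [0.0, 0.152, 0.988, -0.002]
wrist_force: [0.3, -0.3, 0.7]
grip_width: 87.8
grasp_force: 0.0
```

Request:
jog_arm --targets '[{"tx": 0.1,"ty": -0.8,"tz": 0.15,"wx": 0,"wy": 0,"wz": 0.4,"grip": 100},{"tx": 0,"ty": 0,"tz": 0,"wx": 0,"wy": 0,"wz": 0,"grip": 100},{"tx": 0,"ty": 0,"tz": 0,"wx": 0,"wy": 0,"wz": 0,"grip": 100},{"tx": 0,"ty": 0,"tz": 0,"wx": 0,"wy": 0,"wz": 0,"grip": 100}]'

```text
t: 4.15
position: [509.8, -377.6, 142.4]
ee_rot: [-0.0, 0.156, 0.988, -0.002]
wrist_force: [-0.2, -0.2, -1.1]
grip_width: 87.7
grasp_force: 0.0
```

```bash
python3 - <<'E'
from h import *
s=robot.read_state();print(s['position'],s['ee_rot'])
f=grab('wrist');X=cloud(f);Z=X[...,2]
save(f,'w2.png')
f=grab('scene');cv2.imwrite('pics/s2.png',cv2.resize(cv2.cvtColor(f['image'][200:350,300:480],cv2.COLOR_RGB2BGR),None,fx=4,fy=4))
E
```

```text
[ 509.83209206 -377.64764356  142.38638632] [-8.87438111e-05  1.55843417e-01  9.87780328e-01 -1.68686639e-03]
```

View pics/w2.png

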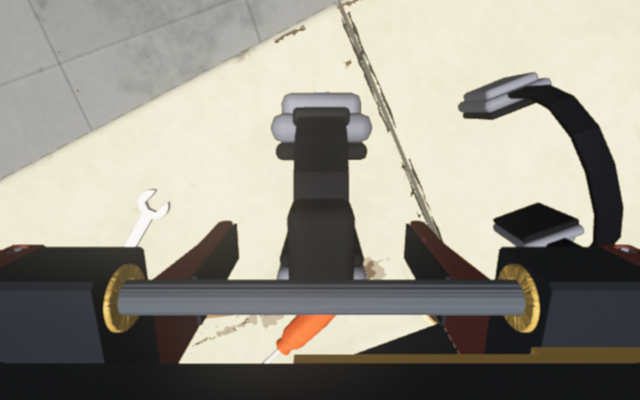

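The block, centred at about column 321, lies midway between the fingers (tips at 237 and 405). Closing.

Request:
jog_arm --targets '[{"tx": 0,"ty": 0,"tz": 0,"wx": 0,"wy": 0,"wz": 0,"grip": 20},{"tx": 0,"ty": 0,"tz": 0,"wx": 0,"wy": 0,"wz": 0,"grip": 20},{"tx": 0,"ty": 0,"tz": 0,"wx": 0,"wy": 0,"wz": 0,"grip": 20},{"tx": 0,"ty": 0,"tz": 0,"wx": 0,"wy": 0,"wz": 0,"grip": 20},{"tx": 0,"ty": 0,"tz": 0,"wx": 0,"wy": 0,"wz": 0,"grip": 20},{"tx": 0,"ty": 0,"tz": 0,"wx": 0,"wy": 0,"wz": 0,"grip": 20},{"tx": 0,"ty": 0,"tz": 0,"wx": 0,"wy": 0,"wz": 0,"grip": 20},{"tx": 0,"ty": 0,"tz": 0,"wx": 0,"wy": 0,"wz": 0,"grip": 20}]' --squeeze 30

```text
t: 5.05
position: [509.8, -377.5, 142.2]
ee_rot: [-0.0, 0.156, 0.988, -0.002]
wrist_force: [0.6, 0.5, -0.4]
grip_width: 32.1
grasp_force: 30.0
```

Request:
jog_arm --targets '[{"tx": 0,"ty": 0,"tz": -0.5,"wx": 0,"wy": 0,"wz": 0,"grip": 20},{"tx": 0,"ty": 0,"tz": -1.0,"wx": 0,"wy": 0,"wz": 0,"grip": 20},{"tx": 0,"ty": 0,"tz": -1.5,"wx": 0,"wy": 0,"wz": 0,"grip": 20},{"tx": 0,"ty": 0,"tz": -2.0,"wx": 0,"wy": 0,"wz": 0,"grip": 20},{"tx": 0,"ty": 0,"tz": -2.0,"wx": 0,"wy": 0,"wz": 0,"grip": 20},{"tx": 0,"ty": 0,"tz": -2.0,"wx": 0,"wy": 0,"wz": 0,"grip": 20},{"tx": 0,"ty": 0,"tz": -2.0,"wx": 0,"wy": 0,"wz": 0,"grip": 20},{"tx": 0,"ty": 0,"tz": -2.0,"wx": 0,"wy": 0,"wz": 0,"grip": 20},{"tx": 0,"ty": 0,"tz": -2.0,"wx": 0,"wy": 0,"wz": 0,"grip": 20},{"tx": 0,"ty": 0,"tz": -2.0,"wx": 0,"wy": 0,"wz": 0,"grip": 20},{"tx": 0,"ty": 0,"tz": -1.5,"wx": 0,"wy": 0,"wz": 0,"grip": 20},{"tx": 0,"ty": 0,"tz": -0.5,"wx": 0,"wy": 0,"wz": 0,"grip": 20},{"tx": 0,"ty": 0,"tz": 0,"wx": 0,"wy": 0,"wz": 0,"grip": 20}]'

```text
t: 6.35
position: [510.1, -377.1, 333.0]
ee_rot: [0.0, 0.156, 0.988, -0.002]
wrist_force: [0.1, -0.3, -3.3]
grip_width: 32.3
grasp_force: 30.0
```

Request:
jog_arm --targets '[{"tx": 0.5,"ty": 1.4,"tz": 0,"wx": 0,"wy": 0,"wz": 0,"grip": 20},{"tx": 1.1,"ty": 3.05,"tz": 0,"wx": 0,"wy": 0,"wz": 0,"grip": 20},{"tx": 1.1,"ty": 3.05,"tz": 0,"wx": 0,"wy": 0,"wz": 0,"grip": 20},{"tx": 1.1,"ty": 3.05,"tz": 0,"wx": 0,"wy": 0,"wz": 0,"grip": 20},{"tx": 1.1,"ty": 3.05,"tz": 0,"wx": 0,"wy": 0,"wz": 0,"grip": 20},{"tx": 1.1,"ty": 3.05,"tz": 0,"wx": 0,"wy": 0,"wz": 0,"grip": 20},{"tx": 1.1,"ty": 3.05,"tz": 0,"wx": 0,"wy": 0,"wz": 0,"grip": 20},{"tx": 1.1,"ty": 3.05,"tz": 0,"wx": 0,"wy": 0,"wz": 0,"grip": 20},{"tx": 1.1,"ty": 3.05,"tz": 0,"wx": 0,"wy": 0,"wz": 0,"grip": 20},{"tx": 1.1,"ty": 3.05,"tz": 0,"wx": 0,"wy": 0,"wz": 0,"grip": 20},{"tx": 1.1,"ty": 3.05,"tz": 0,"wx": 0,"wy": 0,"wz": 0,"grip": 20},{"tx": 1.1,"ty": 3.05,"tz": 0,"wx": 0,"wy": 0,"wz": 0,"grip": 20},{"tx": 1.1,"ty": 3.05,"tz": 0,"wx": 0,"wy": 0,"wz": 0,"grip": 20},{"tx": 1.1,"ty": 3.05,"tz": 0,"wx": 0,"wy": 0,"wz": 0,"grip": 20},{"tx": 0.7,"ty": 2.0,"tz": 0,"wx": 0,"wy": 0,"wz": 0,"grip": 20},{"tx": 0.4,"ty": 0.9,"tz": 0,"wx": 0,"wy": 0,"wz": -2.3,"grip": 20},{"tx": 0,"ty": 0,"tz": 0,"wx": 0,"wy": 0,"wz": -3.0,"grip": 20},{"tx": 0,"ty": 0,"tz": 0,"wx": 0,"wy": 0,"wz": -3.0,"grip": 20},{"tx": 0,"ty": 0,"tz": 0,"wx": 0,"wy": 0,"wz": -3.0,"grip": 20},{"tx": 0,"ty": 0,"tz": 0,"wx": 0,"wy": 0,"wz": 0,"grip": 20}]'

```text
t: 8.35
position: [493.2, 89.5, 330.0]
ee_rot: [-0.001, 0.057, 0.998, -0.002]
wrist_force: [0.6, -0.4, -2.4]
grip_width: 32.0
grasp_force: 30.0
```

Request:
jog_arm --targets '[{"tx": 0,"ty": 0,"tz": 0,"wx": 0,"wy": 0,"wz": 0,"grip": 20},{"tx": 0,"ty": 0,"tz": 0,"wx": 0,"wy": 0,"wz": 0,"grip": 20},{"tx": 0,"ty": 0,"tz": 0,"wx": 0,"wy": 0,"wz": 0,"grip": 20}]'

```text
t: 8.65
position: [493.8, 90.0, 330.5]
ee_rot: [-0.001, 0.058, 0.998, -0.002]
wrist_force: [-0.3, 0.2, -2.2]
grip_width: 31.9
grasp_force: 30.0
```

```bash
python3 - <<'E'
from h import *
s=robot.read_state();print(s['position'],s['ee_rot'],s['q'].round(2))
w,x,y,z=s['ee_rot'];print('yaw y',2*np.degrees(np.arctan2(y,x))-90)
for n in('scene','wrist'):
    f=grab(n);save(f,n+'3.png');X=cloud(f);Z=X[...,2]
    r=(abs(X[...,0]-494)<140)&(abs(X[...,1]-90)<140)
    for lab,lo,hi in(('bar',138,154),('cups',195,265)):
        P=X[r&(Z>lo)&(Z<hi)];print(n,lab,len(P),cv2.minAreaRect(P[:,:2].astype(np.float32)) if len(P)>5 else '',np.percentile(P[:,2],[0,50,100]) if len(P) else '')
    P=X[r&(Z>160)&(Z<270)];print('lowest held',np.percentile(P[:,2],[0.2,1,5]) if len(P) else '')
E
```

```text
[493.77691633  90.02826195 330.53434699] [-5.50001079e-04  5.79738936e-02  9.98316406e-01 -1.75436032e-03] [-0.57  0.09  0.29  1.83 -0.02  1.22  1.18]
yaw y 83.35294292677912
scene bar 336 ((516.6273193359375, 49.992591857910156), (142.9798583984375, 199.72848510742188), 37.001922607421875) [138.11820713 146.56581471 153.73381428]
scene cups 1185 ((526.9427490234375, 78.35616302490234), (82.97115325927734, 235.71363830566406), 76.35873413085938) [195.01421237 235.61891222 264.99902823]
lowest held [186.43153093 191.6249295  199.24993112]
wrist bar 2507 ((495.8145751953125, 90.59234619140625), (201.27032470703125, 24.31206512451172), 83.23370361328125) [138.0943537  147.0810034  152.93874501]
wrist cups 1730 ((436.2329406738281, 96.85469818115234), (69.8020248413086, 47.29167938232422), 83.44282531738281) [230.09307454 260.24587134 264.98511517]
lowest held [232.13015138 243.29337339 256.68162589]
```

View pics/scene3.png

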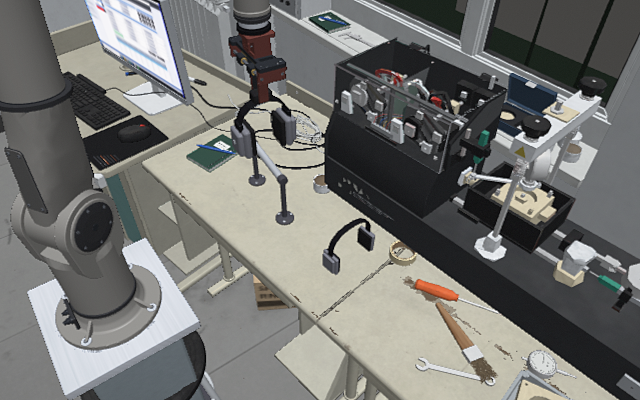

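View pics/wrist3.png

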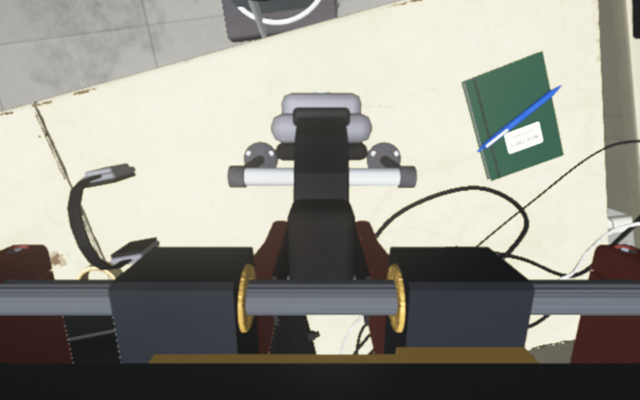

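The scene view shows the pair held at about (265, 125) above the bar, one cup either side. The wrist view shows the bar (228–416, 177) centred under the band (column 321). Bar and band yaws agree at 83.3° and 83.4°. Lowering.

Request:
jog_arm --targets '[{"tx": -0.1,"ty": 0.05,"tz": 0.5,"wx": 0,"wy": 0,"wz": 0,"grip": 20},{"tx": 0,"ty": 0,"tz": 1.0,"wx": 0,"wy": 0,"wz": 0,"grip": 20},{"tx": 0,"ty": 0,"tz": 1.5,"wx": 0,"wy": 0,"wz": 0,"grip": 20},{"tx": 0,"ty": 0,"tz": 1.5,"wx": 0,"wy": 0,"wz": 0,"grip": 20},{"tx": 0,"ty": 0,"tz": 1.5,"wx": 0,"wy": 0,"wz": 0,"grip": 20},{"tx": 0,"ty": 0,"tz": 1.5,"wx": 0,"wy": 0,"wz": 0,"grip": 20},{"tx": 0,"ty": 0,"tz": 1.5,"wx": 0,"wy": 0,"wz": 0,"grip": 20},{"tx": 0,"ty": 0,"tz": 1.5,"wx": 0,"wy": 0,"wz": 0,"grip": 20},{"tx": 0,"ty": 0,"tz": 1.5,"wx": 0,"wy": 0,"wz": 0,"grip": 20},{"tx": 0,"ty": 0,"tz": 1.5,"wx": 0,"wy": 0,"wz": 0,"grip": 20},{"tx": 0,"ty": 0,"tz": 1.0,"wx": 0,"wy": 0,"wz": 0,"grip": 20},{"tx": 0,"ty": 0,"tz": 1.0,"wx": 0,"wy": 0,"wz": 0,"grip": 20},{"tx": 0,"ty": 0,"tz": 0.7,"wx": 0,"wy": 0,"wz": 0,"grip": 20},{"tx": 0,"ty": 0,"tz": 0.3,"wx": 0,"wy": 0,"wz": 0,"grip": 20},{"tx": 0,"ty": 0,"tz": 0,"wx": 0,"wy": 0,"wz": 0,"grip": 20},{"tx": 0,"ty": 0,"tz": 0,"wx": 0,"wy": 0,"wz": 0,"grip": 20}]'

```text
t: 10.35
position: [495.1, 90.1, 166.0]
ee_rot: [-0.0, 0.058, 0.998, -0.002]
wrist_force: [-0.4, -0.4, -3.0]
grip_width: 31.5
grasp_force: 30.0
```

Request:
jog_arm --targets '[{"tx": 0,"ty": 0,"tz": 0.3,"wx": 0,"wy": 0,"wz": 0,"grip": 20},{"tx": 0,"ty": 0,"tz": 0.3,"wx": 0,"wy": 0,"wz": 0,"grip": 20},{"tx": 0,"ty": 0,"tz": 0.1,"wx": 0,"wy": 0,"wz": 0,"grip": 20},{"tx": 0,"ty": 0,"tz": 0,"wx": 0,"wy": 0,"wz": 0,"grip": 20},{"tx": 0,"ty": 0,"tz": 0,"wx": 0,"wy": 0,"wz": 0,"grip": 20}]'

```text
t: 10.85
position: [494.8, 90.0, 158.7]
ee_rot: [-0.0, 0.058, 0.998, -0.002]
wrist_force: [-1.1, -0.8, -1.8]
grip_width: 31.7
grasp_force: 30.0
```

Request:
jog_arm --targets '[{"tx": 0,"ty": 0,"tz": 0.1,"wx": 0,"wy": 0,"wz": 0,"grip": 20},{"tx": 0,"ty": 0,"tz": 0,"wx": 0,"wy": 0,"wz": 0,"grip": 20},{"tx": 0,"ty": 0,"tz": 0,"wx": 0,"wy": 0,"wz": 0,"grip": 20}]'

```text
t: 11.15
position: [494.8, 90.0, 157.7]
ee_rot: [-0.0, 0.058, 0.998, -0.002]
wrist_force: [-0.2, 0.3, -2.4]
grip_width: 32.0
grasp_force: 30.0
```

Request:
jog_arm --targets '[{"tx": 0,"ty": 0,"tz": 0.1,"wx": 0,"wy": 0,"wz": 0,"grip": 20},{"tx": 0,"ty": 0,"tz": 0.05,"wx": 0,"wy": 0,"wz": 0,"grip": 20},{"tx": 0,"ty": 0,"tz": 0,"wx": 0,"wy": 0,"wz": 0,"grip": 20},{"tx": 0,"ty": 0,"tz": 0,"wx": 0,"wy": 0,"wz": 0,"grip": 20}]'

```text
t: 11.55
position: [494.9, 90.0, 156.9]
ee_rot: [-0.0, 0.058, 0.998, -0.001]
wrist_force: [-3.3, -0.2, 6.5]
grip_width: 31.9
grasp_force: 30.0
```

Request:
jog_arm --targets '[{"tx": 0,"ty": 0,"tz": -0.04,"wx": 0,"wy": 0,"wz": 0,"grip": 20},{"tx": 0,"ty": 0,"tz": 0,"wx": 0,"wy": 0,"wz": 0,"grip": 45},{"tx": 0,"ty": 0,"tz": 0,"wx": 0,"wy": 0,"wz": 0,"grip": 60},{"tx": 0,"ty": 0,"tz": 0,"wx": 0,"wy": 0,"wz": 0,"grip": 90},{"tx": 0,"ty": 0,"tz": 0,"wx": 0,"wy": 0,"wz": 0,"grip": 90},{"tx": 0,"ty": 0,"tz": 0,"wx": 0,"wy": 0,"wz": 0,"grip": 90},{"tx": 0,"ty": 0,"tz": 0,"wx": 0,"wy": 0,"wz": 0,"grip": 90}]'

```text
t: 12.25
position: [494.8, 90.0, 156.5]
ee_rot: [-0.0, 0.058, 0.998, -0.002]
wrist_force: [-0.1, -0.5, -0.3]
grip_width: 76.1
grasp_force: 0.0
```

```bash
python3 - <<'E'
from h import *
f=grab('wrist');save(f,'w4.png');f=grab('scene')
cv2.imwrite('pics/s4.png',cv2.resize(cv2.cvtColor(f['image'][90:240,190:370],cv2.COLOR_RGB2BGR),None,fx=4,fy=4))
E
```

```text
(no output)
```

View pics/s4.png

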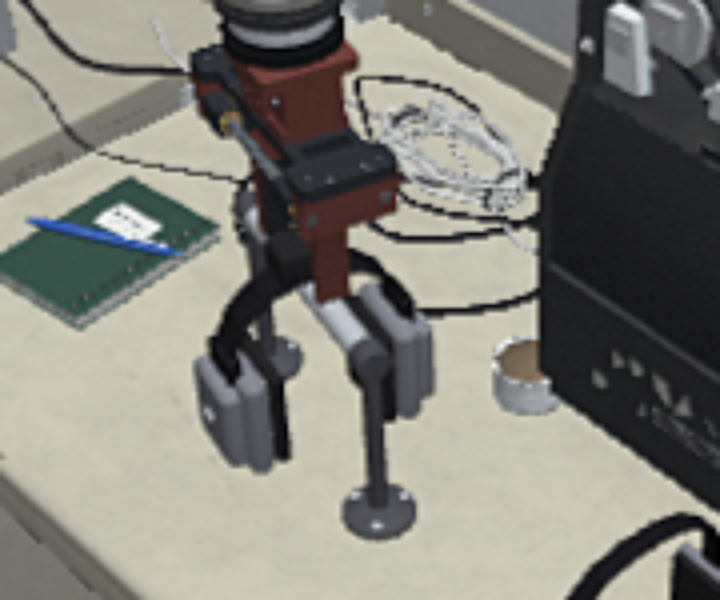

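The crop shows the pair hanging over the bar with the cups at about (240, 410) and (395, 350), one on each side, and the fingers open. I'm retreating straight up.

Request:
jog_arm --targets '[{"tx": 0,"ty": 0,"tz": -0.5,"wx": 0,"wy": 0,"wz": 0,"grip": 90},{"tx": 0,"ty": 0,"tz": -1.0,"wx": 0,"wy": 0,"wz": 0,"grip": 90},{"tx": 0,"ty": 0,"tz": -1.5,"wx": 0,"wy": 0,"wz": 0,"grip": 90},{"tx": 0,"ty": 0,"tz": -2.0,"wx": 0,"wy": 0,"wz": 0,"grip": 90},{"tx": 0,"ty": 0,"tz": -2.0,"wx": 0,"wy": 0,"wz": 0,"grip": 90},{"tx": 0,"ty": 0,"tz": -2.0,"wx": 0,"wy": 0,"wz": 0,"grip": 90},{"tx": 0,"ty": 0,"tz": -2.0,"wx": 0,"wy": 0,"wz": 0,"grip": 90},{"tx": 0,"ty": 0,"tz": -1.0,"wx": 0,"wy": 0,"wz": 0,"grip": 90},{"tx": 0,"ty": 0,"tz": 0,"wx": 0,"wy": 0,"wz": 0,"grip": 90},{"tx": 0,"ty": 0,"tz": 0,"wx": 0,"wy": 0,"wz": 0,"grip": 90},{"tx": 0,"ty": 0,"tz": 0,"wx": 0,"wy": 0,"wz": 0,"grip": 90},{"tx": 0,"ty": 0,"tz": 0,"wx": 0,"wy": 0,"wz": 0,"grip": 90}]'

```text
t: 13.55
position: [494.4, 90.2, 275.6]
ee_rot: [-0.001, 0.058, 0.998, -0.002]
wrist_force: [0.1, 0.9, 0.1]
grip_width: 79.1
grasp_force: 0.0
```

```bash
python3 - <<'E'
from h import *
f=grab('wrist');save(f,'w5.png');X=cloud(f);Z=X[...,2]
r=(abs(X[...,0]-494)<140)&(abs(X[...,1]-90)<140)
P=X[r&(Z>170)&(Z<186)];print(len(P),cv2.minAreaRect(P[:,:2].astype(np.float32)),np.median(P[:,2]))
E
```

```text
2204 ((556.2012329101562, 66.60696411132812), (40.4076042175293, 182.87811279296875), 68.58099365234375) 175.85848816573443
```

View pics/w5.png

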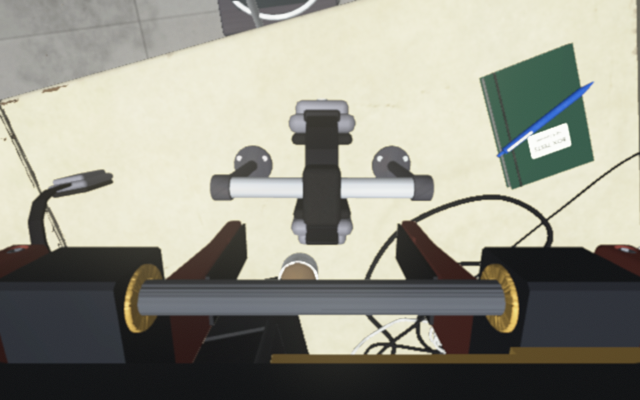

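The wrist view shows the pair centred on the bar (block at column 322, bar 211–433), square across it, with the gripper clear. The slim pair is still standing at the left. Handing in.

```bash
python3 -c "
from station import robot
print(robot.close_job())"
```

```text
the job is handed in; nothing more can be done
None
```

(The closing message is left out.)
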